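# Raise the serving-hatch sash to serving height

## Robot

A 6-joint arm with a two-finger parallel gripper is mounted at the origin on the work surface. World frame = base frame: x ahead of the robot, y to its left, z up, the work surface at z = 0. Lengths are in m, angles in rad, forces in N, time in s.
With the tool pointing down it reaches from about 0.35 to 0.725 m from the base axis. Payload 4.3 kg.
Tool frame: the origin (TCP) lies on the centre line of the jaws, within the pads' length; the fingertips stand 8 mm ahead of it and the grasp point (between the pads) lies 11 mm behind it (bot.nose_length is the distance from the TCP to the fingertips, in m); z points along the fingers, y is the direction in which the jaws open and shut (so a half turn about z gives the same grasp; the last joint's range is limited). The gripper opens to 85 mm and grips with 20 to 120 N. Pads are 22 mm wide; open, the fingers measure 114 mm over their backs; the gripper's body (76 mm by 85 mm) begins 54 mm behind the grasp point. The pads swing forward as they close: fully open they stand 13 mm farther back than shut.
Start: joints at [-1.457, 0.377, 0.081, 1.274, 0, 1.46], TCP at [0.128, -0.561, 0.239] pointing down, gripper open.
Joint ranges: [-2.72, 2.72], [-0.84, 1.66], [-1.02, 1.22], [-1.77, 2.12], [-1.37, 1.28], [-3.14, 3.14]. Speed limits (rad/s): [2.57, 2.57, 3.14, 3.14, 3.14, 3.14].

## Interface

Orientations are given as a unit quaternion [x, y, z, w].
In Python, from bench import observe, optics, order, models, bot gives the robot as it stands.
- The arm moves only by the tool step_arm, never from a script. Its argument "deltas" is a list of rows, each an object with "linear": the shift along the tool's x, y, z in cm, a list of three; "angular": the turn, a rotation vector about the tool's x, y, z in degrees, a list of three. A call has 1 to 10 rows; each row shifts and turns the commanded pose from where the row before left it, along the tool's axes as they then stand; what a row does not reach is not made up. A row lasts 1/12 s, in which the tool goes at most 41.7 mm and 7.16 degrees, less where a joint would pass 70% of its speed; a pose out of reach is approached as far as the arm can. A call is refused whole if a number of a shift passes 4.17 or a number of a turn 7.16, either way. A call with a gripper value outside its range is refused whole. "jaw" is the finger opening in cm, from 0 to 8.54, set as the call begins (left out, the last holds). The fingers move at their own pace and stop on an object; "force" is the grip in N (left out, the last holds). Time passes only in rows, so rows that do not move let the fingers close. It gives the time, the measured TCP pose, the force and the opening at its end, in the units of the state.
- observe(): the state, without advancing time (a new reading comes with each control period).
- optics.get_image(name): name is "side" or "top"; returns a dict with "frame" (384x512x3 uint8, blue, green, red), "fov_y" (degrees; the focal length in pixels is half the picture's height over the tangent of half this angle, whatever the lens; pixels are square), "cx", "cy" (the principal point, pixels), "view" (4x4, takes a point from world to camera coordinates). Camera axes: x right, y down, z forward; pixel columns grow to the right and rows downward; lengths in m; the calibration is good to about 2 mm. A picture is of the moment at which its call begins. There is no depth.
- order.sign_off(): hands the job in, once; it reports no verdict.
Trained networks look in a picture, given as the dict that the camera call returned (one of the last four; its "shot" number tells which), for a name from the list of things; names that differ only in an ending like _2 or _b are one class to them, and where a whole thing is asked for, a point or a joint stands for the part that bears it (a point fixed in the world has none). Each returns a list of dicts, best first, with "confidence" (0 to 1); they miss things now and then, are a little off and sometimes report something else, mostly with a low value. They report only what shows in the picture. A call takes as long as a camera call.
- models.boxes_of(picture, query): "xy" ([column, row] in pixels, amid what is visible of it).
- models.mark_of(picture, query): "xy" ([column, row] in pixels: a listed point, or the origin of a listed thing).
The state is a dict: "clock": time; "joint_pos": joint angles; "qd": joint speeds; "joint_torque": joint torques, N m; "tcp_pos": TCP position; "tcp_rot": TCP orientation; "force": force on the tool from outside, world axes, zero at the start; "moment": the same for the moment, N m; "finger_gap": opening from 0.0 (shut) to 1.0 (fully open).
Only numpy, scipy, OpenCV 4.12 (cv2) and the standard library are available. Lean on these libraries where they do the work, as an engineer would, in place of code of your own. Each camera call takes 0.05 s, during which the arm holds its last target. There are 200 camera calls.

## Task

Open the kitchen's serving hatch to serving height: with the fingers beneath the lip along the bottom of its counterweighted glass sash, push the sash up until the underside of the lip is level with the pointer on the side post, and leave it standing there. Only push it; do not pinch the lip or touch the sash's glass, and leave the crockery and utensils where they are.

Things in the scene. Friction and masses are not known exactly. Their poses are not given: they have to be found in the camera images.
- hatch: serving hatch: aluminium frame fixed on the counter before the robot, 580 mm wide (y), 648 high. Origin on the counter under the sill's middle; x level, square to the glass, pointing away from the robot; y left along the hatch. Posts 50 wide, 70 deep (front faces at x = -35), counterweights inside; sill 110 deep, 30 high. Counter before and under the lip is clear for 120 mm either side of its middle
- sash (a joint): height of the glass sash above shut, in m: 0 resting on the sill, 0.288 fully up, growing upwards. Balanced by the counterweights: 2 to 6 N push it up slowly, inertia of about 4 kg, stays where it is left; pushed faster than about 0.05 m/s it may coast on a few mm
- lip_edge (a point): middle of the lower front edge of the sash's lip, in its underside plane; 77 mm before the hatch's origin and 30 above the counter when shut; rises with the sash. The lip is a plain aluminium ledge along the foot of the sash, sticking out 55 mm (hatch -x) from the bottom rail, 400 long (y), 10 thick, with a 4 mm black strip on top. The pane's face is 62 mm behind this edge
- mark (a point): tip of the pointer, which is the marked height. A black plastic collar, 18 mm tall, is clamped round the right-hand post (hatch -y) with a thumbscrew in front; its flat wedge pointer lies before the post's front face and points along +y towards the sash; the tip is at the collar's mid-height, 3 mm beside the right-hand end of the lip
- bowl_a: a loose clear glass dessert bowl, 104 mm across, 62 high, origin at the centre of its underside
- bowl_b: a second loose glass dessert bowl, the same
- crock_a: a loose white stoneware soup crock, 110 mm across, 50 high, with a stub handle reaching 115 mm from its axis along its own +x; origin at the centre of its underside
- crock_b: a second loose soup crock, the same
- turner: a loose white slotted turner lying flat, 260 mm long, 78 wide, along its own x (blade at +x), origin at its middle, on the counter
- pizza_cutter: a loose pizza cutter lying flat, 210 mm long with an 84 mm steel wheel at its +x end, 20 high; origin near its middle, on the counter

How it is judged:
On the way:
1. the fingers push the sash upwards by its lip or bottom rail ((contact force between the fingers and sash_c0 above 0.5 N or contact force between the fingers and sash_c1 above 0.5 N) and velocity of joint sash above 0.004 m/s), for 0.2 s.
At the end, for the whole second after the job is handed in: the underside of the sash's lip stands within 10 mm of the height of the pointer's tip, the sash is at rest, and every bowl, crock and utensil is within 25 mm of where it stood (z of lip_edge in the frame of mark between -0.01 and 0.01 m and velocity of joint sash between -0.003 and 0.003 m/s and distance of each of bowl_a, bowl_b, crock_a, crock_b, turner, pizza_cutter from where it was at the start of the episode below 0.025 m); the robot touches nothing.
It fails at once if the lip is pinched: the fingers press on its top and its underside at once (contact force between the fingers and sash_c1 above 2 N and contact force between the fingers and sash_c2 above 2 N).
It fails at once if the robot presses on the sash's glass (more than 1 N) (contact force between any of the fingers, the arm and sash_c3 above 1 N).
It fails at once if a bowl, crock or utensil is lifted, carried or pushed away (more than 25 mm) (distance of any of bowl_a, bowl_b, crock_a, crock_b, turner, pizza_cutter from where it was at the start of the episode above 0.025 m).
It also fails if it takes over 42 s, if anything falls off the work surface, if the arm or the gripper's body presses on something with over 40 N, if the wrist force passes 120 N, or if a joint passes its speed limit or range.

## Working session

There is one attempt and no reset: what is moved stays moved. The work goes in short steps, Python scripts to look and compute and a tool call to move; the robot and the scene stay as the last step left them, time stands still between calls to the robot, and variables do not carry over. Pictures are saved under pics/ and viewed, about 8 in all and at most 12, crops included, and the job is handed in when it is done.

Besides the shell and the picture viewer there is one more tool, called after "Request:" as a command line: name --argument value ..., lists and objects as JSON in quotes. step_arm: Moves the arm, as the interface text tells. Its arguments: {"type":"object","properties":{"deltas":{"type":"array"},"jaw":{"type":"number"},"force":{"type":"number"}},"required":["deltas"]}

```bash
mkdir -p pics; cat > h.py <<'E'
import numpy as np, cv2
from bench import observe, optics, order, models, bot
def K(p):
    f=p["frame"].shape[0]/2/np.tan(np.radians(p["fov_y"])/2)
    return f
def proj(p,X):
    c=np.asarray(p["view"])@np.append(X,1); f=K(p); return np.array([p["cx"]+f*c[0]/c[2],p["cy"]+f*c[1]/c[2]])
def ray(p,xy):
    V=np.asarray(p["view"]);R=V[:3,:3];o=-R.T@V[:3,3]
    d=R.T@np.array([(xy[0]-p["cx"])/K(p),(xy[1]-p["cy"])/K(p),1]);return o,d/np.linalg.norm(d)
def tri(a,b):
    (o1,d1),(o2,d2)=a,b
    s=np.linalg.lstsq(np.c_[d1,-d2],o2-o1,rcond=None)[0]
    A,B=o1+s[0]*d1,o2+s[1]*d2; return (A+B)/2,np.linalg.norm(A-B)
def atz(r,z): o,d=r; return o+d*(z-o[2])/d[2]
E
python3 - <<'E'
from h import *
np.set_printoptions(precision=4,suppress=True)
P={n:optics.get_image(n) for n in("side","top")}
for n,p in P.items():
    cv2.imwrite(f"pics/{n}0.png",p["frame"]); print(n,p["fov_y"],ray(p,(p["cx"],p["cy"])))
    for q in("hatch","lip_edge","mark","sash","bowl_a","crock_a","turner","pizza_cutter"):
        print(q,[(np.round(m["xy"],1),round(m["confidence"],2)) for m in models.mark_of(p,q)[:3]])
s=observe();print(s["clock"],s["tcp_pos"],s["tcp_rot"],bot.nose_length,[a for a in dir(bot) if a[0]!="_"])
E
```

```text
side 43.34006019927027 (array([-0.3562,  0.3032,  1.1109]), array([ 0.6352, -0.2468, -0.7319]))
hatch [(array([215.2, 191.3]), 0.83)]
lip_edge [(array([218. , 184.2]), 0.95)]
mark [(array([287.2, 135. ]), 0.61)]Traceback (most recent call last):
  File "<stdin>", line 7, in <module>
ValueError: it knows: bowl, crock, hatch, lip_edge, mark, pizza_cutter, turner
```

```bash
python3 - <<'E'
from h import *
np.set_printoptions(precision=4,suppress=True)
P={n:optics.get_image(n) for n in("side","top")}
M={}
for n,p in P.items():
    cv2.imwrite(f"pics/{n}0.png",p["frame"]); print(n,p["fov_y"],ray(p,(p["cx"],p["cy"])))
    for q in("hatch","lip_edge","mark","bowl","crock","turner","pizza_cutter"):
        m=models.mark_of(p,q);M[n,q]=m
        print(q,[(np.round(k["xy"],1),round(k["confidence"],2),atz(ray(p,k["xy"]),0)) for k in m[:3]])
for q in("hatch","lip_edge","mark"):
    a,b=M["side",q],M["top",q]
    if a and b: print(q,tri(ray(P["side"],a[0]["xy"]),ray(P["top"],b[0]["xy"])))
s=observe();print(s["clock"],s["tcp_pos"],s["tcp_rot"],bot.nose_length,[a for a in dir(bot) if a[0]!="_"])
cv2.imwrite("pics/both0.png",np.vstack([cv2.resize(P["side"]["frame"][:],None,fx=1,fy=1)]))
E
```

```text
side 43.34006019927027 (array([-0.3562,  0.3032,  1.1109]), array([ 0.6352, -0.2468, -0.7319]))
hatch [(array([216.8, 193.2]), 0.75, array([0.6563, 0.0126, 0.    ]))]
lip_edge [(array([217.8, 181.9]), 0.59, array([ 0.7031, -0.0058,  0.    ]))]
mark [(array([287.9, 135.3]), 0.67, array([ 0.8446, -0.314 ,  0.    ]))]
bowl [(array([332.6, 214.2]), 0.94, array([ 0.456 , -0.2943,  0.    ])), (array([106.2, 240.3]), 0.89, array([0.5827, 0.3702, 0.    ]))]
crock [(array([151.4, 234.7]), 0.68, array([0.56  , 0.2433, 0.    ])), (array([284.3, 221.9]), 0.59, array([ 0.4766, -0.1427,  0.    ])), (array([104.1, 237.5]), 0.37, array([0.595 , 0.3743, 0.    ]))]
turner [(array([ 88. , 305.3]), 0.63, array([0.3854, 0.4478, 0.    ]))]
pizza_cutter [(array([366.1, 271. ]), 0.77, array([ 0.2385, -0.2868,  0.    ]))]
top 56.267165679361646 (array([0.2457, 0.0039, 1.3154]), array([ 0.1773, -0.0262, -0.9838]))
hatch [(array([235.6, 141. ]), 0.64, array([0.6714, 0.0181, 0.    ])), (array([178. , 173.7]), 0.53, array([0.544 , 0.2332, 0.    ]))]
lip_edge [(array([232.2, 158. ]), 0.69, array([0.6045, 0.031 , 0.    ]))]
mark [(array([298.9, 144.9]), 0.56, array([ 0.6562, -0.2237,  0.    ]))]
bowl [(array([317.6, 198.6]), 0.95, array([ 0.4483, -0.287 ,  0.    ])), (array([141.7, 163.1]), 0.82, array([0.5849, 0.3696, 0.    ]))]
crock [(array([278.5, 192.5]), 0.95, array([ 0.4717, -0.1415,  0.    ])), (array([179.8, 169.1]), 0.94, array([0.5617, 0.2269, 0.    ]))]
turner [(array([118.9, 216.8]), 0.83, array([0.3836, 0.4428, 0.    ]))]
pizza_cutter []
hatch (array([ 0.674 ,  0.0132, -0.0161]), np.float64(0.011294785257656988))
lip_edge (array([0.5674, 0.0308, 0.1407]), np.float64(0.005898241305984983))
mark (array([ 0.5809, -0.1802,  0.2433]), np.float64(0.0030763882997730933))
1.05 [ 0.1276 -0.5607  0.2393] [ 0.9937  0.1117 -0.      0.0001] 0.008 ['Unreachable', 'nose_length']
```

View pics/side0.png

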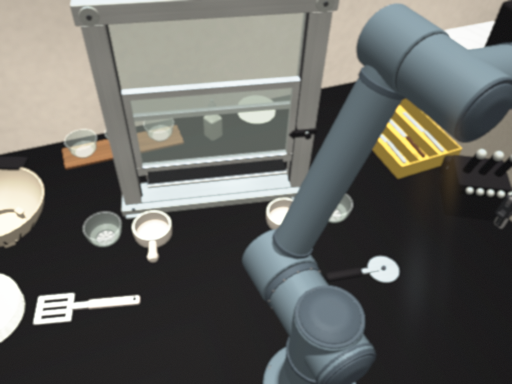

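View pics/top0.png

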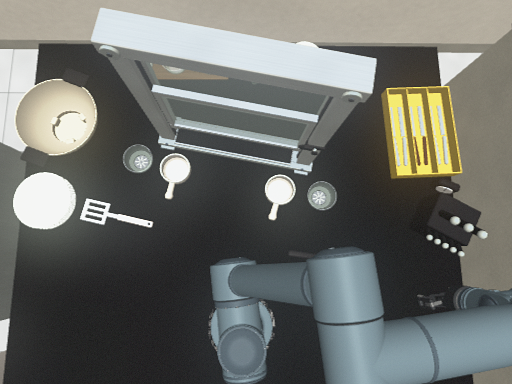

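The side view shows the hatch (posts at columns ~110 and ~315), the collar and pointer at (300,134), and the sash apparently already partly raised, with its foot near row 165–180. I'm zooming in to check.

```bash
python3 - <<'E'
import cv2
a=cv2.imread("pics/side0.png")[75:225,115:335];cv2.imwrite("pics/c1.png",cv2.resize(a,None,fx=3.6,fy=3.6,interpolation=cv2.INTER_CUBIC))
b=cv2.imread("pics/top0.png")[80:220,145:335];cv2.imwrite("pics/c2.png",cv2.resize(b,None,fx=4,fy=4,interpolation=cv2.INTER_CUBIC))
E
```

```text
(no output)
```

View pics/c1.png

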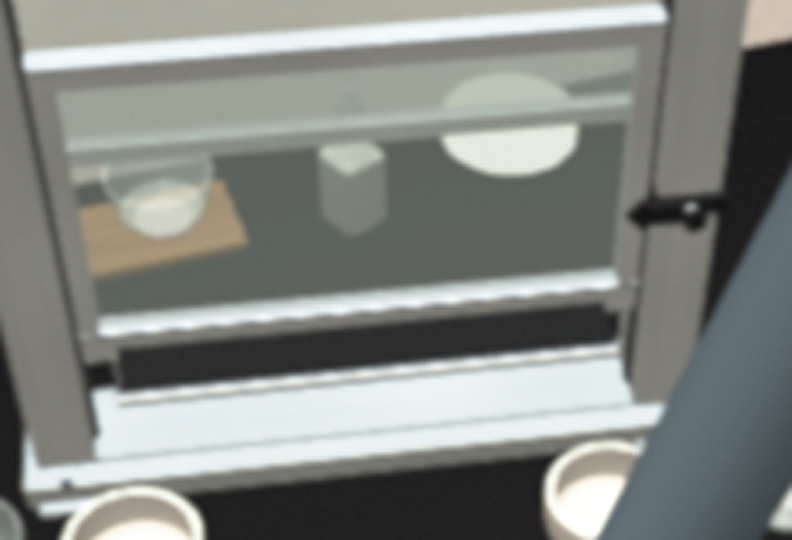

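View pics/c2.png

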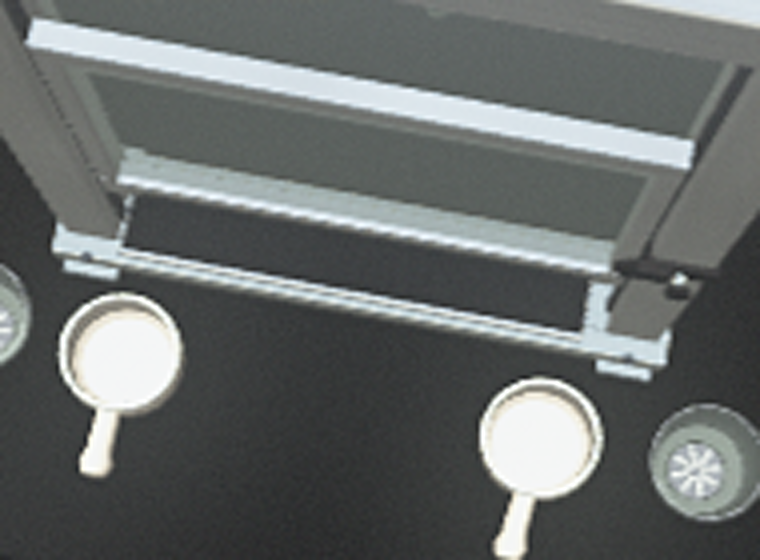

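```bash
cat > fit.py <<'E'
from h import *
from scipy.optimize import least_squares
np.set_printoptions(precision=4,suppress=True)
P={n:optics.get_image(n) for n in("side","top")}
c1=lambda u,v:(115+u/3.6,75+v/3.6); c2=lambda u,v:(145+u/4,80+v/4)
# (view, px, hatch-x, y, z-kind)
O=[("side",c1(120,398),-.077,.2,"lip"),("side",c1(620,348),-.077,-.2,"lip"),("side",c1(630,213),-.04,-.203,"mk"),
("side",c1(28,490),-.055,.29,.03),("top",c2(55,250),-.055,.29,.03),("top",c2(665,362),-.055,-.29,.03),
("top",c2(612,265),-.04,-.203,"mk"),("top",c2(118,249),-.077,.2,"lip"),("top",c2(588,343),-.077,-.2,"lip")]
def W(q,x,y,z):
    c,s=np.cos(q[2]),np.sin(q[2]); z={"lip":q[3]+.005,"mk":q[4]}.get(z,z)
    return np.array([q[0]+c*x-s*y,q[1]+s*x+c*y,z])
r=least_squares(lambda q:np.concatenate([proj(P[n],W(q,x,y,z))-px for n,px,x,y,z in O]),[.65,.015,-.2,.1,.24],loss="soft_l1")
print("x y yaw liph markh",r.x);print(r.fun.reshape(-1,2))
print("lip mid",W(r.x,-.077,0,r.x[3]),"mark",W(r.x,-.04,-.203,r.x[4]),"ends",W(r.x,-.077,.2,0),W(r.x,-.077,-.2,0))
np.save("q.npy",r.x)
E
python3 fit.py
```

```text
x y yaw liph markh [ 0.6538  0.0108 -0.1925  0.1383  0.2504]
[[-0.2912 -0.0348]
 [ 1.0949 -0.1411]
 [-0.4029  0.2937]
 [-0.554  -1.0601]
 [-1.032   0.0759]
 [ 0.6369  1.1244]
 [ 1.0638 -0.6338]
 [ 0.3149  1.1084]
 [-0.735  -0.4567]]
lip mid [0.5783 0.0255 0.1383] mark [ 0.5757 -0.1808  0.2504] ends [0.6165 0.2218 0.    ] [ 0.54   -0.1708  0.    ]
```

Request:
step_arm --deltas '[{"linear": [2.3, -2.6, 0], "angular": [0, 0, 0]}, {"linear": [2.3, -2.6, 0], "angular": [0, 0, 0]}, {"linear": [2.3, -2.6, 0], "angular": [0, 0, 0]}, {"linear": [2.3, -2.6, 0], "angular": [0, 0, 0]}, {"linear": [2.3, -2.6, 0], "angular": [0, 0, 0]}, {"linear": [2.3, -2.6, 0], "angular": [0, 0, 0]}, {"linear": [2.3, -2.6, 0], "angular": [0, 0, 0]}, {"linear": [2.3, -2.6, 0], "angular": [0, 0, 0]}, {"linear": [2.3, -2.6, 0], "angular": [0, 0, 0]}, {"linear": [2.3, -2.6, 0], "angular": [0, 0, 0]}]' --jaw 0

```text
clock: 1.98
tcp_pos: [0.2947, -0.2546, 0.2395]
tcp_rot: [0.994, 0.111, 0.0, 0.0]
force: [0.3, -0.3, -0.5]
finger_gap: -0.001
```

Request:
step_arm --deltas '[{"linear": [2.3, -2.6, 0], "angular": [0, 0, 0]}, {"linear": [2.3, -2.6, 0], "angular": [0, 0, 0]}, {"linear": [2.3, -2.6, 0], "angular": [0, 0, 0]}, {"linear": [2.3, -2.6, 0], "angular": [0, 0, 0]}, {"linear": [2.3, -2.6, 0], "angular": [0, 0, 0]}, {"linear": [2.3, -2.6, 0], "angular": [0, 0, 0]}, {"linear": [2.3, -2.6, 0], "angular": [0, 0, 0]}, {"linear": [2.3, -2.6, 0], "angular": [0, 0, 0]}, {"linear": [2.3, -2.6, 0], "angular": [0, 0, 0]}, {"linear": [2.3, -2.6, 0], "angular": [0, 0, 0]}]'

```text
clock: 2.82
tcp_pos: [0.4613, 0.0502, 0.2395]
tcp_rot: [0.994, 0.112, 0.0, 0.0]
force: [0.5, -0.3, -0.0]
finger_gap: -0.002
```

Request:
step_arm --deltas '[{"linear": [0, 0, 0], "angular": [0, 0, 6]}, {"linear": [0, 0, 0], "angular": [0, 0, 6]}, {"linear": [0, 0, 0], "angular": [0, 0, 6]}, {"linear": [0, 0, 0], "angular": [0, 0, 6]}, {"linear": [0, 0, 0], "angular": [0, 0, 0]}]'

```text
clock: 3.23
tcp_pos: [0.4558, 0.005, 0.2393]
tcp_rot: [0.997, -0.074, 0.0, -0.016]
force: [1.0, -0.5, -0.2]
finger_gap: -0.001
```

```bash
python3 - <<'E'
from h import *
s=observe();print({k:np.round(s[k],3) for k in s})
E
```

```text
{'clock': np.float64(3.233), 'joint_pos': array([-0.15 ,  0.135, -0.241,  1.197,  0.032,  3.141]), 'qd': array([0.047, 0.003, 0.004, 0.003, 0.04 , 0.002]), 'joint_torque': array([-4.1300e-01, -3.3695e+01,  2.6764e+01, -3.2000e-02,  7.8000e-02,
       -1.4000e-02]), 'tcp_pos': array([0.456, 0.005, 0.239]), 'tcp_rot': array([ 0.997, -0.074,  0.   , -0.016]), 'force': array([ 1.001, -0.453, -0.165]), 'moment': array([-0.008, -0.01 , -0.005]), 'finger_gap': np.float64(-0.001)}
```

Request:
step_arm --deltas '[{"linear": [0, 0, 0], "angular": [0, 0, -7.1]}, {"linear": [0, 0, 0], "angular": [0, 0, -7.1]}, {"linear": [0, 0, 0], "angular": [0, 0, -7.1]}, {"linear": [0, 0, 0], "angular": [0, 0, -7.1]}, {"linear": [0, 0, 0], "angular": [0, 0, -7.1]}, {"linear": [0, 0, 0], "angular": [0, 0, -7.1]}, {"linear": [0, 0, 0], "angular": [0, 0, -7.1]}, {"linear": [0, 0, 0], "angular": [0, 0, -7.1]}, {"linear": [0, 0, 0], "angular": [0, 0, -7.1]}, {"linear": [0, 0, 0], "angular": [0, 0, -7.1]}]'

```text
clock: 4.07
tcp_pos: [0.4559, 0.0081, 0.2394]
tcp_rot: [0.852, 0.524, 0.01, -0.013]
force: [0.7, -0.0, 1.0]
finger_gap: -0.002
```

Request:
step_arm --deltas '[{"linear": [0, 0, 0], "angular": [0, 0, -7.1]}, {"linear": [0, 0, 0], "angular": [0, 0, -7.1]}, {"linear": [0, 0, 0], "angular": [0, 0, -7.1]}, {"linear": [0, 0, 0], "angular": [0, 0, -7.1]}, {"linear": [0, 0, 0], "angular": [0, 0, -7.1]}, {"linear": [0, 0, 0], "angular": [0, 0, -7.1]}, {"linear": [0, 0, 0], "angular": [0, 0, -7.1]}, {"linear": [0, 0, 0], "angular": [0, 0, -7.1]}, {"linear": [0, 0, 0], "angular": [0, 0, -7.1]}, {"linear": [0, 0, 0], "angular": [0, 0, -7.1]}]'

```text
clock: 4.9
tcp_pos: [0.4559, 0.0081, 0.2394]
tcp_rot: [0.389, 0.921, 0.016, -0.005]
force: [-0.6, -0.1, -0.8]
finger_gap: -0.0
```

Request:
step_arm --deltas '[{"linear": [0, 0, 0], "angular": [0, 0, -7.1]}, {"linear": [0, 0, 0], "angular": [0, 0, -7.1]}, {"linear": [0, 0, 0], "angular": [0, 0, -7.1]}, {"linear": [0, 0, 0], "angular": [0, 0, -7.1]}, {"linear": [0, 0, 0], "angular": [0, 0, -7.1]}, {"linear": [0, 0, 0], "angular": [0, 0, 0]}]'

```text
clock: 5.4
tcp_pos: [0.4559, 0.0081, 0.2394]
tcp_rot: [0.092, 0.996, 0.017, 0.0]
force: [0.6, -0.2, 0.5]
finger_gap: 0.001
```

```bash
cat > st.py <<'E'
from h import *
from scipy.spatial.transform import Rotation as R
import sys
np.set_printoptions(precision=3,suppress=True)
q=np.load("q.npy");c,s_=np.cos(q[2]),np.sin(q[2])
f=np.array([c,s_,0]);l=np.array([-s_,c,0]);u=np.array([0,0,1.])
s=observe();T=R.from_quat(s["tcp_rot"]);p=np.array(s["tcp_pos"])
print(s["clock"],"q",np.array(s["joint_pos"]),"tcp",p,"F",np.array(s["force"]))
# target: tool z fwd, tool x down
G=R.from_matrix(np.c_[-u,np.cross(f,-u),f])
H=R.from_matrix(np.c_[-f,np.cross(-u,-f),-u])
print("rotvec deg to horiz",np.degrees((T.inv()*G).as_rotvec()),"to down",np.degrees((T.inv()*H).as_rotvec()))
print("tool axes\n",T.as_matrix())
d=p-np.array([q[0],q[1],0]);print("hatch coords of tcp (mm)",1e3*np.array([d@f,d@l,d@u]),"tip",1e3*np.array((d+.008*T.as_matrix()[:,2])@np.c_[f,l,u]))
E
python3 st.py
```

```text
5.4 q [-0.144  0.135 -0.24   1.197  0.033  0.041] tcp [0.456 0.008 0.239] F [ 0.604 -0.198  0.486]
rotvec deg to horiz [  1.849 -90.163  -1.141] to down [ 1.903 -0.173  0.451]
tool axes
 [[-0.983  0.184  0.003]
 [ 0.184  0.982  0.033]
 [ 0.003  0.033 -0.999]]
hatch coords of tcp (mm) [-193.77   -40.502  239.38 ] tip [-193.795  -40.236  231.384]
```

Request:
step_arm --deltas '[{"linear": [-2, 1, 0], "angular": [0.5, 0, 0]}, {"linear": [-2, 1, 0], "angular": [0.5, 0, 0]}, {"linear": [-2, 1, 0], "angular": [0.5, 0, 0]}, {"linear": [0, 1, 0], "angular": [0.4, 0, 0]}]'

```text
clock: 5.73
tcp_pos: [0.5256, 0.036, 0.2397]
tcp_rot: [0.095, 0.995, -0.0, -0.0]
force: [0.5, 0.2, 0.6]
finger_gap: 0.003
```

Request:
step_arm --deltas '[{"linear": [0, 0, 0], "angular": [0, -6, 0]}, {"linear": [0, 0, 0], "angular": [0, -6, 0]}, {"linear": [0, 0, 0], "angular": [0, -6, 0]}, {"linear": [0, 0, 0], "angular": [0, -6, 0]}, {"linear": [0, 0, 0], "angular": [0, -6, 0]}, {"linear": [0, 0, 0], "angular": [0, -6, 0]}, {"linear": [0, 0, 0], "angular": [0, -6, 0]}, {"linear": [0, 0, 0], "angular": [0, -6, 0]}, {"linear": [0, 0, 0], "angular": [0, -6, 0]}, {"linear": [0, 0, 0], "angular": [0, -6, 0]}]'

```text
clock: 6.57
tcp_pos: [0.553, 0.049, 0.2852]
tcp_rot: [0.089, 0.875, -0.051, 0.473]
force: [0.8, 0.4, -0.5]
finger_gap: -0.001
```

```bash
python3 st.py
```

```text
6.5667 q [ 0.123 -0.257 -1.018 -0.157 -0.276  0.179] tcp [0.553 0.049 0.285] F [ 0.788  0.426 -0.485]
rotvec deg to horiz [ -0.766 -33.16    0.112] to down [-0.638 56.839 -0.476]
tool axes
 [[-0.536  0.203  0.819]
 [ 0.107  0.979 -0.173]
 [-0.837 -0.006 -0.547]]
hatch coords of tcp (mm) [-106.299   18.253  285.202] tip [-99.603  18.148 280.826]
```

Request:
step_arm --deltas '[{"linear": [2.3, 0, 1.5], "angular": [0, 0, 0]}, {"linear": [2.3, 0, 1.5], "angular": [0, 0, 0]}, {"linear": [2.3, 0, 1.5], "angular": [0, 0, 0]}, {"linear": [2.3, 0, 1.5], "angular": [0, 0, 0]}, {"linear": [0, 0, 0], "angular": [0, 0, 0]}]'

```text
clock: 6.98
tcp_pos: [0.5814, 0.0645, 0.2045]
tcp_rot: [0.093, 0.892, -0.059, 0.439]
force: [-1.4, -0.4, 0.4]
finger_gap: 0.002
```

```bash
python3 st.py
```

```text
6.9833 q [ 0.162 -0.03  -1.02  -0.296 -0.314  0.223] tcp [0.581 0.065 0.204] F [-1.351 -0.398  0.361]
rotvec deg to horiz [ -1.955 -37.447   0.744] to down [-1.942 52.543 -0.872]
tool axes
 [[-0.597  0.218  0.772]
 [ 0.115  0.976 -0.187]
 [-0.794 -0.023 -0.608]]
hatch coords of tcp (mm) [-81.352  38.928 204.497] tip [-75.005  38.641 199.636]
```

```bash
cat > kin.py <<'E'
from h import *
from scipy.optimize import least_squares
np.set_printoptions(precision=3,suppress=True)
D=[([-1.457,.377,.081,1.274,0],[.1276,-.5607,.2393]),([-.15,.135,-.241,1.197,.032],[.4558,.005,.2393]),([-.144,.135,-.24,1.197,.033],[.4559,.0081,.2394]),
([.123,-.257,-1.018,-.157,-.276],[.553,.049,.2852]),([.162,-.03,-1.02,-.296,-.314],[.5814,.0645,.2045])]
def fk(k,q):
    h,a,al,b,be,e,c,d,x0=k; p1=q[1]-q[2]; p2=p1+q[3]
    r=x0+a*np.sin(q[1]+al)+b*np.cos(p1+be)+e*np.cos(p2)+c*np.cos(p2)*np.cos(q[4])
    z=h+a*np.cos(q[1]+al)-b*np.sin(p1+be)-e*np.sin(p2)-c*np.sin(p2)*np.cos(q[4])
    y=d+c*np.sin(q[4])
    C,S=np.cos(q[0]),np.sin(q[0]); dr=np.array([C*np.cos(p2)*np.cos(q[4])-S*np.sin(q[4]),S*np.cos(p2)*np.cos(q[4])+C*np.sin(q[4]),-np.sin(p2)*np.cos(q[4])])
    return np.array([C*r-S*y,S*r+C*y,z]),dr
k0=[.3,.3,0,.3,0,.08,.2,.06,0]
r=least_squares(lambda k:np.concatenate([100*(fk(k,q)[0]-t) for q,t in D]+[0.01*(k-np.array(k0))*10]),k0)
k=r.x
if __name__=="__main__":
    print(k,np.abs(r.fun[:15]).max()*10,"mm"); print(fk(k,D[-1][0])[1])
    H=np.load("q.npy");f=np.array([np.cos(H[2]),np.sin(H[2]),0]);l=np.array([-f[1],f[0],0])
    lo=np.array([-2.7,-.83,-1.01,-1.76,-1.36]);hi=np.array([2.7,1.65,1.2,2.1,1.27])
    for hx in(-105,-75,-55,-40):
      for hz in(80,100,120,160,200,240):
        t=np.array([H[0],H[1],0])+f*hx/1e3+l*0.0+np.array([0,0,hz/1e3])
        best=None
        for pit in range(0,70,5):
            dw=f*np.cos(np.radians(pit))-np.array([0,0,np.sin(np.radians(pit))])
            def g(q):
                p,d=fk(k,q);return np.concatenate([(p-t)*10,(d-dw)])
            s=least_squares(g,[.15,.1,-.8,-.3,-.3],bounds=(lo,hi))
            if np.linalg.norm(s.fun)<.005: best=(pit,s.x);break
        print(hx,hz,best)
E
python3 kin.py
```

```text
[ 0.257  0.496 -0.001  0.387 -0.19   0.136  0.303  0.063  0.004] 0.2129177308704544 mm
[ 0.771 -0.187 -0.608]
-105 80 (55, array([ 0.002,  0.135, -0.979, -0.145, -0.111]))
-105 100 (55, array([ 0.002,  0.091, -0.951, -0.074, -0.111]))
-105 120 (55, array([ 0.002,  0.051, -0.921, -0.003, -0.111]))
-105 160 (50, array([ 0.013, -0.039, -0.952, -0.03 , -0.132]))
-105 200 (45, array([ 0.025, -0.124, -0.977, -0.056, -0.153]))
-105 240 (40, array([ 0.037, -0.202, -0.996, -0.083, -0.175]))
-75 80 (50, array([-0.002,  0.189, -1.01 , -0.316, -0.122]))
-75 100 (50, array([-0.003,  0.141, -0.986, -0.245, -0.122]))
-75 120 (50, array([-0.003,  0.096, -0.958, -0.173, -0.122]))
-75 160 (45, array([ 0.007,  0.014, -0.993, -0.212, -0.141]))
-75 200 (45, array([ 0.007, -0.062, -0.925, -0.068, -0.141]))
-75 240 (40, array([ 0.017, -0.136, -0.949, -0.104, -0.16 ]))
-55 80 (50, array([-0.012,  0.219, -0.968, -0.306, -0.116]))
-55 100 (50, array([-0.012,  0.173, -0.943, -0.235, -0.116]))
-55 120 (45, array([-0.003,  0.14 , -1.01 , -0.354, -0.134]))
-55 160 (45, array([-0.003,  0.051, -0.954, -0.211, -0.134]))
-55 200 (40, array([ 0.006, -0.023, -0.986, -0.255, -0.152]))
-55 240 (35, array([ 0.015, -0.09 , -1.01 , -0.297, -0.17 ]))
-40 80 (50, array([-0.018,  0.241, -0.934, -0.295, -0.112]))
-40 100 (45, array([-0.01 ,  0.213, -1.005, -0.424, -0.129]))
-40 120 (45, array([-0.01 ,  0.164, -0.98 , -0.351, -0.129]))
-40 160 (45, array([-0.01 ,  0.078, -0.924, -0.209, -0.129]))
-40 200 (40, array([-0.001,  0.006, -0.958, -0.257, -0.146]))
-40 240 (35, array([ 0.007, -0.059, -0.986, -0.306, -0.163]))
```

```bash
cat > yaw.py <<'E'
from kin import *
H=np.load("q.npy");f=np.array([np.cos(H[2]),np.sin(H[2]),0]);l=np.array([-f[1],f[0],0])
lo=np.array([-2.7,-.83,-1.0,-1.76,-1.35]);hi=np.array([2.7,1.65,1.2,2.1,1.26])
for yw in(-60,-45,-30,0,30,45,60):
  for hy in(-60,0,60):
    for hz in(110,235):
        t=np.array([H[0],H[1],0])+f*-.06+l*hy/1e3+np.array([0,0,hz/1e3]);best=None
        for pit in range(-10,70,5):
            w,pp=np.radians(yw),np.radians(pit)
            dw=(f*np.cos(w)+l*np.sin(w))*np.cos(pp)-np.array([0,0,np.sin(pp)])
            s=least_squares(lambda q:np.concatenate([(fk(k,q)[0]-t)*10,fk(k,q)[1]-dw]),[.15,.1,-.8,-.3,.5*np.sign(yw)],bounds=(lo,hi))
            if np.linalg.norm(s.fun)<.005: best=(pit,s.x);break
        print(yw,hy,hz,best)
E
python3 yaw.py
```

```text
-60 -60 110 (15, array([ 0.34 ,  0.692, -0.45 ,  0.462, -1.309]))
-60 -60 235 (15, array([ 0.34 ,  0.504, -0.364,  0.736, -1.309]))
-60 0 110 (15, array([ 0.43 ,  0.809, -0.205,  0.909, -1.291]))
-60 0 235 (15, array([ 0.43 ,  0.646, -0.126,  1.151, -1.291]))
-60 60 110 (10, array([ 0.518,  1.034,  0.123,  1.471, -1.316]))
-60 60 235 (10, array([ 0.518,  0.878,  0.165,  1.669, -1.316]))
-45 -60 110 (10, array([ 0.332,  0.734, -0.99 , -1.124, -1.258]))
-45 -60 235 (10, array([ 0.332,  0.387, -0.949, -0.737, -1.258]))
-45 0 110 (10, array([ 0.436,  0.69 , -0.83 , -0.674, -1.337]))
-45 0 235 (10, array([ 0.436,  0.407, -0.774, -0.335, -1.337]))
-45 60 110 (15, array([ 0.515,  0.658, -0.56 ,  0.072, -1.298]))
-45 60 235 (15, array([ 0.515,  0.452, -0.474,  0.363, -1.298]))
-30 -60 110 (40, array([ 0.126,  0.253, -0.942, -0.295, -0.608]))
-30 -60 235 (25, array([ 0.206,  0.098, -1.   , -0.44 , -0.807]))
-30 0 110 (30, array([ 0.311,  0.387, -0.959, -0.506, -0.835]))
-30 0 235 (20, array([ 0.356,  0.208, -0.964, -0.522, -0.971]))
-30 60 110 (5, array([ 0.501,  0.94 , -1.   , -1.694, -1.21 
[... 898 characters left out ...]
 -60 235 (20, array([-0.672,  0.134, -0.967, -0.221,  1.111]))
45 0 110 (35, array([-0.447,  0.276, -0.993, -0.324,  0.784]))
45 0 235 (25, array([-0.506,  0.066, -0.98 , -0.248,  0.939]))
45 60 110 (40, array([-0.269,  0.241, -0.956, -0.286,  0.62 ]))
45 60 235 (30, array([-0.328,  0.026, -0.947, -0.212,  0.76 ]))
60 -60 110 (20, array([-0.7  ,  0.545, -0.678,  0.303,  1.221]))
60 -60 235 (20, array([-0.7  ,  0.332, -0.567,  0.626,  1.221]))
60 0 110 (20, array([-0.581,  0.497, -0.839, -0.119,  1.198]))
60 0 235 (20, array([-0.581,  0.247, -0.724,  0.245,  1.198]))
60 60 110 (20, array([-0.452,  0.498, -0.959, -0.508,  1.136]))
60 60 235 (15, array([-0.47 ,  0.255, -0.925, -0.348,  1.213]))
```

```bash
cat > plan.py <<'E'
from kin import *
H=np.load("q.npy");f=np.array([np.cos(H[2]),np.sin(H[2]),0]);l=np.array([-f[1],f[0],0])
lo=np.array([-2.7,-.83,-1.0,-1.74,-1.34]);hi=np.array([2.7,1.65,1.2,2.1,1.26])
W=[(-81,200),(-120,200),(-120,95),(-68,95),(-68,235)]
for yw in(-30,-35,-40):
 for hy in(20,40,60):
  for pit in(15,20,25,30):
    w,pp=np.radians(yw),np.radians(pit);dw=(f*np.cos(w)+l*np.sin(w))*np.cos(pp)-np.array([0,0,np.sin(pp)]);o=[]
    for hx,hz in W:
        t=np.array([H[0],H[1],0])+f*hx/1e3+l*hy/1e3+np.array([0,0,hz/1e3])
        s=least_squares(lambda q:np.concatenate([(fk(k,q)[0]-t)*10,fk(k,q)[1]-dw]),[.35,.4,-.8,-.5,-1],bounds=(lo,hi));o.append((np.linalg.norm(s.fun)<.005,s.x))
    if all(a for a,_ in o): print(yw,hy,pit,"OK", *[x for _,x in o][1:4])
E
python3 plan.py
```

```text
-30 40 30 OK [ 0.466  0.155 -0.853 -0.018 -0.93 ] [ 0.466  0.391 -0.966 -0.367 -0.93 ] [ 0.397  0.438 -0.896 -0.417 -0.89 ]
-30 60 20 OK [ 0.552  0.271 -0.924 -0.311 -1.113] [ 0.552  0.545 -1.    -0.661 -1.113] [ 0.476  0.587 -0.941 -0.75  -1.062]
-30 60 25 OK [ 0.53   0.22  -0.862 -0.113 -1.033] [ 0.53   0.467 -0.957 -0.454 -1.033] [ 0.456  0.51  -0.896 -0.529 -0.989]
-30 60 30 OK [ 0.503  0.184 -0.804  0.045 -0.949] [ 0.503  0.406 -0.915 -0.288 -0.949] [ 0.432  0.451 -0.849 -0.347 -0.911]
-35 20 20 OK [ 0.498  0.26  -0.92  -0.241 -1.133] [ 0.498  0.532 -0.998 -0.592 -1.133] [ 0.426  0.575 -0.937 -0.685 -1.088]
-35 20 25 OK [ 0.475  0.212 -0.86  -0.056 -1.051] [ 0.475  0.457 -0.958 -0.398 -1.051] [ 0.406  0.501 -0.893 -0.473 -1.011]
-35 20 30 OK [ 0.448  0.175 -0.806  0.091 -0.965] [ 0.448  0.397 -0.918 -0.243 -0.965] [ 0.381  0.444 -0.848 -0.299 -0.931]
-35 40 15 OK [ 0.55   0.341 -0.925 -0.372 -1.232] [ 0.55   0.62  -0.981 -0.707 -1.232] [ 0.476  0.665 -0.929 -0.843 -1.182]
-35 40 20 OK [ 0.533  0.283 -0.861 -0.141 -1.153] [ 0.533  0.535 -0.939 -0.471 -1.153] [ 0.46   0.578 -0.886
[... 1547 characters left out ...]
1.108] [ 0.521  0.496 -0.778 -0.03  -1.108] [ 0.454  0.533 -0.727 -0.138 -1.083]
-40 40 30 OK [ 0.496  0.264 -0.647  0.352 -1.019] [ 0.496  0.449 -0.754  0.06  -1.019] [ 0.43   0.489 -0.693 -0.017 -0.996]
-40 60 15 OK [ 0.59   0.407 -0.695  0.147 -1.294] [ 0.59   0.62  -0.757 -0.129 -1.294] [ 0.519  0.654 -0.741 -0.362 -1.265]
-40 60 20 OK [ 0.574  0.367 -0.656  0.264 -1.207] [ 0.574  0.567 -0.734 -0.014 -1.207] [ 0.504  0.598 -0.702 -0.177 -1.181]
-40 60 25 OK [ 0.553  0.33  -0.623  0.352 -1.117] [ 0.553  0.518 -0.715  0.072 -1.117] [ 0.485  0.551 -0.669 -0.044 -1.095]
-40 60 30 OK [ 0.528  0.297 -0.591  0.425 -1.027] [ 0.528  0.473 -0.697  0.144 -1.027] [ 0.462  0.51  -0.639  0.062 -1.007]
```

```bash
cat > go.py <<'E'
# usage: go.py yaw pitch hx hy hz(mm): rotvec and shift (in present and final tool axes) to the target
from h import *
import sys
from scipy.spatial.transform import Rotation as R
np.set_printoptions(precision=2,suppress=True)
H=np.load("q.npy");f=np.array([np.cos(H[2]),np.sin(H[2]),0]);l=np.array([-f[1],f[0],0]);u=np.array([0,0,1.])
yw,pt,*h=map(float,sys.argv[1:]);w,pp=np.radians([yw,pt])
z=(f*np.cos(w)+l*np.sin(w))*np.cos(pp)-u*np.sin(pp);y=np.cross(u,z);y/=np.linalg.norm(y)
G=R.from_matrix(np.c_[np.cross(y,z),y,z])
s=observe();T=R.from_quat(s["tcp_rot"]);p=np.array(s["tcp_pos"]);d=p-[H[0],H[1],0]
now=1e3*np.array([d@f,d@l,d@u]);t=np.array([H[0],H[1],0])+np.c_[f,l,u]@(np.array(h)/1e3)
M=T.as_matrix();print(round(s["clock"],2),"q",np.array(s["joint_pos"]),"hatch mm",now,"tip",now+8*np.array([M[:,2]@f,M[:,2]@l,M[:,2]@u]),"F",np.array(s["force"]))
print("rotvec",np.degrees((T.inv()*G).as_rotvec()),"shift cm now-axes",100*T.inv().apply(t-p),"final-axes",100*G.inv().apply(t-p))
print("in tool axes, 1 cm of f,l,u:",T.inv().apply([f,l,u]))
E
python3 go.py -35 25 -115 40 200
```

```text
6.98 q [ 0.16 -0.03 -1.02 -0.3  -0.31  0.22] hatch mm [-81.35  38.93 204.5 ] tip [-75.01  38.64 199.64] F [-1.35 -0.4   0.36]
rotvec [ 27.97 -11.7   18.44] shift cm now-axes [ 2.4   0.02 -2.4 ] final-axes [ 1.6  -1.84 -2.36]
in tool axes, 1 cm of f,l,u: [[-0.61  0.03  0.79]
 [-0.    1.   -0.04]
 [-0.79 -0.02 -0.61]]
```

Request:
step_arm --deltas '[{"linear": [0, 0, 0], "angular": [4.7, 0, 3.1]}, {"linear": [0, 0, 0], "angular": [4.7, 0, 3.1]}, {"linear": [0, 0, 0], "angular": [4.7, -3, 3.1]}, {"linear": [0, 0, 0], "angular": [4.7, -3, 3.1]}, {"linear": [0, 0, 0], "angular": [4.7, -3, 3.1]}, {"linear": [0, 0, 0], "angular": [4.7, -3, 3.1]}, {"linear": [0, 0, 0], "angular": [0, 0, 0]}]'

```text
clock: 7.57
tcp_pos: [0.5828, 0.0661, 0.2066]
tcp_rot: [0.326, 0.773, -0.22, 0.498]
force: [-0.1, 0.3, 0.3]
finger_gap: 0.0
```

```bash
python3 go.py -35 25 -115 40 200
```

```text
7.57 q [ 0.46  0.28 -0.75 -0.04 -1.06  0.92] hatch mm [-80.31  40.69 206.63] tip [-74.38  36.43 203.36] F [-0.05  0.3   0.32]
rotvec [-0.59  0.9   0.75] shift cm now-axes [ 1.78 -2.05 -2.27] final-axes [ 1.78 -2.05 -2.26]
in tool axes, 1 cm of f,l,u: [[-0.34  0.58  0.74]
 [ 0.22  0.82 -0.53]
 [-0.91 -0.02 -0.41]]
```

Request:
step_arm --deltas '[{"linear": [0.7, -1.15, -1.5], "angular": [0, 0, 0]}, {"linear": [0.7, -1.15, -1.5], "angular": [0, 0, 0]}, {"linear": [2.0, 0.05, 0.9], "angular": [0, 0, 0]}, {"linear": [2.0, 0.05, 0.9], "angular": [0, 0, 0]}, {"linear": [2.0, 0.05, 0.9], "angular": [0, 0, 0]}, {"linear": [2.0, 0.05, 0.9], "angular": [0, 0, 0]}, {"linear": [2.0, 0.05, 0.9], "angular": [0, 0, 0]}, {"linear": [0, 0, 0], "angular": [0, 0, 0]}]'

```text
clock: 8.23
tcp_pos: [0.5416, 0.0709, 0.0954]
tcp_rot: [0.325, 0.775, -0.22, 0.496]
force: [-0.9, 0.2, 0.0]
finger_gap: -0.001
```

```bash
python3 go.py -35 25 -68 40 95; python3 - <<'E'
from h import *
P={n:optics.get_image(n) for n in("side","top")}
a=cv2.resize(P["side"]["frame"][70:260,80:345],None,fx=3,fy=3,interpolation=cv2.INTER_CUBIC)
cv2.imwrite("pics/d1.png",a)
for n,p in P.items():
    for q in("lip_edge","mark"): print(n,q,[(np.round(k["xy"],1),round(k["confidence"],2)) for k in models.mark_of(p,q)[:2]])
H=np.load("q.npy");f=np.array([np.cos(H[2]),np.sin(H[2]),0])
for n,p in P.items(): print(n,proj(p,[H[0]-.077*f[0],H[1]-.077*f[1],H[3]]))
E
```

```text
8.23 q [ 0.51  0.47 -0.89 -0.28 -1.09  1.01] hatch mm [-121.7    37.59   95.37] tip [-115.78   33.33   92.08] F [-0.87  0.19  0.05]
rotvec [-0.65  0.72  0.9 ] shift cm now-axes [-1.77  3.29  3.86] final-axes [-1.77  3.28  3.88]
in tool axes, 1 cm of f,l,u: [[-0.35  0.58  0.74]
 [ 0.22  0.82 -0.53]
 [-0.91 -0.02 -0.41]]
side lip_edge [(array([218.7, 181.5]), 0.74)]
side mark [(array([288. , 133.1]), 0.58)]
top lip_edge [(array([232.2, 157.3]), 0.73)]
top mark [(array([298.4, 149.8]), 0.55)]
side [219.45706691 179.64840189]
top [232.98817088 154.71585389]
```

View pics/d1.png

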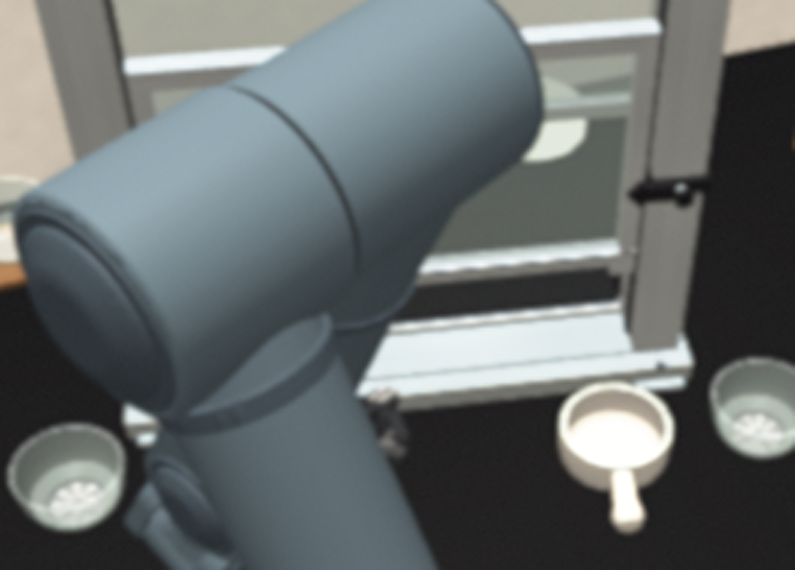

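The picture shows the arm in front of the hatch, with the closed fingertips at crop (390,410), below and in front of the lip. Next I'll move the fingers in under the lip, then rise slowly until they touch.

Request:
step_arm --deltas '[{"linear": [-0.6, 1.05, 1.3], "angular": [0, 0, 0]}, {"linear": [-0.6, 1.05, 1.3], "angular": [0, 0, 0]}, {"linear": [-0.65, 1.05, 1.3], "angular": [0, 0, 0]}, {"linear": [-0.4, 0, -0.2], "angular": [0, 0, 0]}, {"linear": [-0.4, 0, -0.2], "angular": [0, 0, 0]}, {"linear": [-0.3, 0, -0.13], "angular": [0, 0, 0]}, {"linear": [-0.3, 0, -0.13], "angular": [0, 0, 0]}, {"linear": [-0.3, 0, -0.13], "angular": [0, 0, 0]}, {"linear": [0, 0, 0], "angular": [0, 0, 0]}]'

```text
clock: 9.28
tcp_pos: [0.5951, 0.0631, 0.118]
tcp_rot: [0.326, 0.773, -0.22, 0.498]
force: [-4.3, -0.1, -2.1]
finger_gap: 0.001
```

```bash
python3 go.py -35 25 -68 40 120
```

```text
9.28 q [ 0.45  0.47 -0.82 -0.32 -1.05  0.89] hatch mm [-67.7   40.18 117.95] tip [-61.77  35.92 114.69] F [-4.32 -0.13 -2.12]
rotvec [-0.61  0.95  0.72] shift cm now-axes [-0.18 -0.03 -0.1 ] final-axes [-0.18 -0.03 -0.1 ]
in tool axes, 1 cm of f,l,u: [[-0.34  0.58  0.74]
 [ 0.22  0.82 -0.53]
 [-0.91 -0.02 -0.41]]
```

Request:
step_arm --deltas '[{"linear": [-0.27, 0, -0.12], "angular": [0, 0, 0]}, {"linear": [-0.27, 0, -0.12], "angular": [0, 0, 0]}, {"linear": [-0.27, 0, -0.12], "angular": [0, 0, 0]}, {"linear": [-0.27, 0, -0.12], "angular": [0, 0, 0]}, {"linear": [-0.27, 0, -0.12], "angular": [0, 0, 0]}]'

```text
clock: 9.7
tcp_pos: [0.595, 0.0633, 0.1315]
tcp_rot: [0.325, 0.774, -0.22, 0.497]
force: [-7.3, 1.5, -3.1]
finger_gap: 0.002
```

```bash
python3 go.py -35 25 -68 40 120;python3 - <<'E'
from h import *
p=optics.get_image("side");t=optics.get_image("top")
a=cv2.resize(p["frame"][110:220,180:330],None,fx=4,fy=4,interpolation=cv2.INTER_CUBIC)
cv2.imwrite("pics/s2.png",p["frame"])
b=cv2.resize(t["frame"][80:220,110:340],None,fx=3.2,fy=3.2,interpolation=cv2.INTER_CUBIC)
cv2.imwrite("pics/t2.png",t["frame"]);cv2.imwrite("pics/e1.png",b)
for n,p in(("s",p),("t",t)):
    for q in("lip_edge","mark"): print(n,q,[(np.round(k["xy"],1),round(k["confidence"],2)) for k in models.mark_of(p,q)[:2]])
E
```

```text
9.7 q [ 0.45  0.44 -0.81 -0.27 -1.05  0.89] hatch mm [-67.84  40.34 131.5 ] tip [-61.9   36.09 128.22] F [-7.33  1.52 -3.14]
rotvec [-0.61  0.86  0.83] shift cm now-axes [ 1.05 -0.02  0.48] final-axes [ 1.04 -0.04  0.49]
in tool axes, 1 cm of f,l,u: [[-0.34  0.58  0.74]
 [ 0.22  0.82 -0.53]
 [-0.91 -0.02 -0.41]]
s lip_edge []
s mark [(array([286.9, 134.7]), 0.76)]
t lip_edge [(array([233.7, 154.8]), 0.64)]
t mark [(array([297.9, 146.2]), 0.6)]
```

View pics/e1.png

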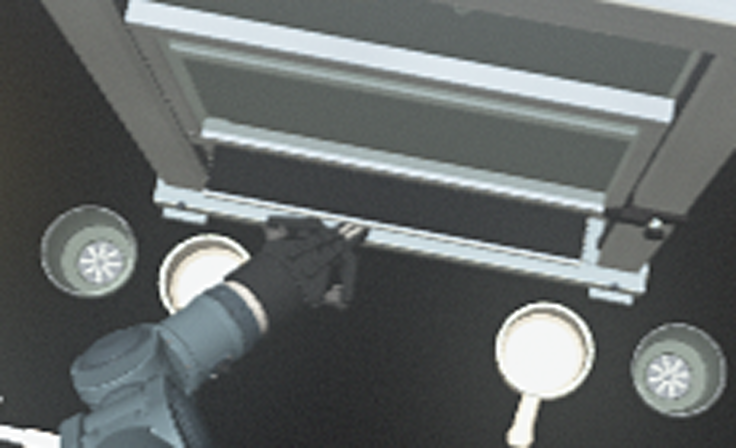

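Request:
step_arm --deltas '[{"linear": [0.36, 0, 0.16], "angular": [0, 0, 0]}, {"linear": [0.24, -0.41, -0.52], "angular": [0, 0, 0]}, {"linear": [0, 0, 0], "angular": [0, 0, 0]}]'

```text
clock: 10.25
tcp_pos: [0.5893, 0.0648, 0.1287]
tcp_rot: [0.326, 0.773, -0.22, 0.498]
force: [-0.0, 0.1, 0.2]
finger_gap: -0.004
```

Request:
step_arm --deltas '[{"linear": [-0.27, 0, -0.12], "angular": [0, 0, 0]}, {"linear": [-0.27, 0, -0.12], "angular": [0, 0, 0]}, {"linear": [-0.27, 0, -0.12], "angular": [0, 0, 0]}, {"linear": [0, 0, 0], "angular": [0, 0, 0]}]'

```text
clock: 10.58
tcp_pos: [0.5902, 0.0649, 0.1384]
tcp_rot: [0.327, 0.772, -0.219, 0.499]
force: [-0.2, -0.1, 1.4]
finger_gap: -0.002
```

Request:
step_arm --deltas '[{"linear": [-0.27, 0, -0.12], "angular": [0, 0, 0]}, {"linear": [-0.27, 0, -0.12], "angular": [0, 0, 0]}, {"linear": [-0.27, 0, -0.12], "angular": [0, 0, 0]}, {"linear": [-0.27, 0, -0.12], "angular": [0, 0, 0]}, {"linear": [0, 0, 0], "angular": [0, 0, 0]}]'

```text
clock: 11.0
tcp_pos: [0.5893, 0.0647, 0.1489]
tcp_rot: [0.326, 0.773, -0.22, 0.498]
force: [-2.2, 0.3, -0.6]
finger_gap: 0.0
```

```bash
python3 go.py -35 25 -75 40 240;python3 - <<'E'
from h import *
p=optics.get_image("side");t=optics.get_image("top")
cv2.imwrite("pics/s3.png",p["frame"])
a=cv2.resize(p["frame"][110:220,200:330],None,fx=4,fy=4,interpolation=cv2.INTER_CUBIC)
b=cv2.resize(t["frame"][130:180,180:310],None,fx=4,fy=4,interpolation=cv2.INTER_CUBIC)
cv2.imwrite("pics/f1.png",np.vstack([a[:400],b]));
E
```

```text
11.0 q [ 0.45  0.4  -0.8  -0.22 -1.06  0.9 ] hatch mm [-73.7   40.58 148.92] tip [-67.77  36.32 145.66] F [-2.16  0.27 -0.57]
rotvec [-0.61  0.91  0.69] shift cm now-axes [-8.28 -0.26 -3.78] final-axes [-8.22 -0.12 -3.92]
in tool axes, 1 cm of f,l,u: [[-0.34  0.58  0.74]
 [ 0.22  0.82 -0.53]
 [-0.91 -0.02 -0.41]]
```

View pics/f1.png

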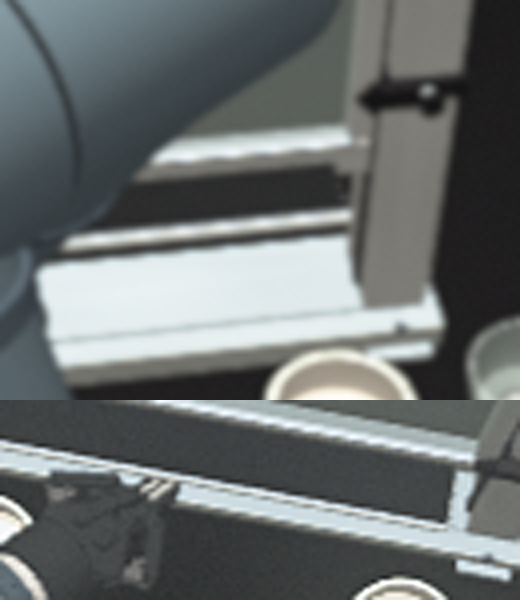

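```bash
cat > lipz.py <<'E'
from h import *
import sys
from scipy.optimize import brentq
from fit import W
H=np.load("q.npy");p=P=optics.get_image("side")
for a in sys.argv[1:]:
    r=float(a); print("lip underside z",round(brentq(lambda z:proj(p,W([*H[:3],0,0],-.077,-.2,z))[1]-r,.03,.4)-.005,4),"mark",H[4])
E
sed -i 's/^r=least/if __name__=="__main__":\n  r=least/; s/^print/  print/; s/^np.save/  np.save/' fit.py
python3 lipz.py 171.7 163.4
```

```text
lip underside z 0.1376 mark 0.25036291062692273
lip underside z 0.1703 mark 0.25036291062692273
```

Request:
step_arm --deltas '[{"linear": [-0.3, 0, -0.135], "angular": [0, 0, 0]}, {"linear": [-0.3, 0, -0.135], "angular": [0, 0, 0]}, {"linear": [-0.3, 0, -0.135], "angular": [0, 0, 0]}, {"linear": [-0.3, 0, -0.135], "angular": [0, 0, 0]}, {"linear": [-0.3, 0, -0.135], "angular": [0, 0, 0]}, {"linear": [-0.3, 0, -0.135], "angular": [0, 0, 0]}, {"linear": [-0.3, 0, -0.135], "angular": [0, 0, 0]}, {"linear": [-0.3, 0, -0.135], "angular": [0, 0, 0]}, {"linear": [-0.3, 0, -0.135], "angular": [0, 0, 0]}, {"linear": [-0.3, 0, -0.135], "angular": [0, 0, 0]}]'

```text
clock: 12.08
tcp_pos: [0.5894, 0.0648, 0.1819]
tcp_rot: [0.326, 0.773, -0.22, 0.498]
force: [-4.3, 0.5, -3.8]
finger_gap: -0.0
```

```bash
python3 go.py -35 25 -75 40 240
```

```text
12.08 q [ 0.45  0.33 -0.77 -0.12 -1.06  0.9 ] hatch mm [-73.58  40.74 181.87] tip [-67.65  36.48 178.61] F [-4.33  0.49 -3.8 ]
rotvec [-0.65  0.93  0.7 ] shift cm now-axes [-5.28 -0.23 -2.44] final-axes [-5.24 -0.14 -2.52]
in tool axes, 1 cm of f,l,u: [[-0.34  0.58  0.74]
 [ 0.22  0.82 -0.53]
 [-0.91 -0.02 -0.41]]
```

Request:
step_arm --deltas '[{"linear": [-0.3, 0, -0.135], "angular": [0, 0, 0]}, {"linear": [-0.3, 0, -0.135], "angular": [0, 0, 0]}, {"linear": [-0.3, 0, -0.135], "angular": [0, 0, 0]}, {"linear": [-0.3, 0, -0.135], "angular": [0, 0, 0]}, {"linear": [-0.3, 0, -0.135], "angular": [0, 0, 0]}, {"linear": [-0.3, 0, -0.135], "angular": [0, 0, 0]}, {"linear": [-0.3, 0, -0.135], "angular": [0, 0, 0]}, {"linear": [-0.2, 0, -0.09], "angular": [0, 0, 0]}, {"linear": [-0.1, 0, -0.045], "angular": [0, 0, 0]}, {"linear": [0, 0, 0], "angular": [0, 0, 0]}]'

```text
clock: 12.92
tcp_pos: [0.5904, 0.0655, 0.2089]
tcp_rot: [0.327, 0.773, -0.219, 0.498]
force: [-3.2, -1.3, -1.9]
finger_gap: 0.003
```

```bash
python3 go.py -35 25 -75 40 240;python3 - <<'E'
from h import *
p=optics.get_image("side");t=optics.get_image("top")
cv2.imwrite("pics/s4.png",p["frame"])
a=cv2.resize(p["frame"][115:180,225:315],None,fx=6,fy=6,interpolation=cv2.INTER_CUBIC)
b=cv2.resize(t["frame"][135:175,225:315],None,fx=5,fy=5,interpolation=cv2.INTER_CUBIC)
b=cv2.copyMakeBorder(b,0,0,0,90,cv2.BORDER_CONSTANT)
cv2.imwrite("pics/g1.png",np.vstack([a,b]))
for n,p in(("s",p),("t",t)):
    for q in("lip_edge","mark"): print(n,q,[(np.round(k["xy"],1),round(k["confidence"],2)) for k in models.mark_of(p,q)[:2]])
E
```

```text
12.92 q [ 0.46  0.28 -0.74 -0.04 -1.06  0.9 ] hatch mm [-72.75  41.6  208.94] tip [-66.81  37.34 205.68] F [-3.15 -1.33 -1.91]
rotvec [-0.6   0.98  0.59] shift cm now-axes [-2.8  -0.3  -1.35] final-axes [-2.78 -0.26 -1.4 ]
in tool axes, 1 cm of f,l,u: [[-0.34  0.58  0.74]
 [ 0.22  0.82 -0.53]
 [-0.91 -0.01 -0.41]]
s lip_edge []
s mark [(array([289. , 135.2]), 0.57)]
t lip_edge [(array([231.5, 147.8]), 0.93)]
t mark [(array([296.5, 147.3]), 0.67)]
```

View pics/g1.png

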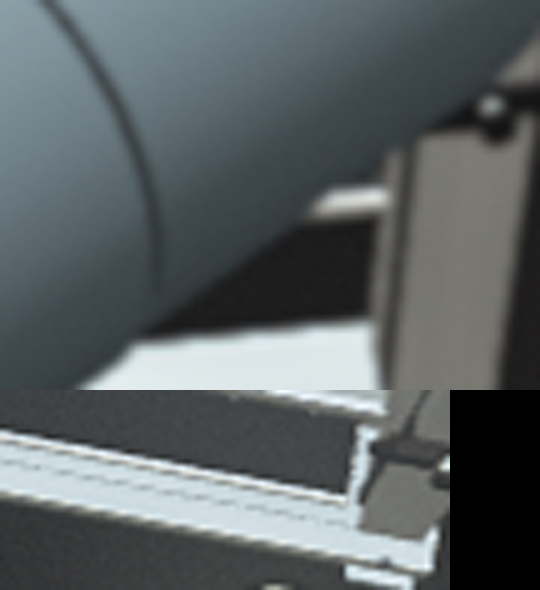

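```bash
cat > lz2.py <<'E'
from h import *
from fit import W
H=np.load("q.npy");P={n:optics.get_image(n) for n in("side","top")}
for z in np.arange(.21,.262,.01):
    print(round(z,3),*[np.round(proj(P[n],W([*H[:3],0,0],-.077,y,z+.005)),1) for n,y in(("side",-.2),("top",-.2),("top",0))])
print("mark",proj(P["side"],W([*H[:3],0,0],-.04,-.203,H[4])),proj(P["top"],W([*H[:3],0,0],-.04,-.203,H[4])))
E
python3 lz2.py
```

```text
0.21 [290.4 152.9] [294.5 159.8] [232.6 148.1]
0.22 [290.7 150.2] [294.9 159. ] [232.5 147.2]
0.23 [291.  147.5] [295.4 158.1] [232.4 146.3]
0.24 [291.3 144.7] [295.9 157.3] [232.4 145.3]
0.25 [291.6 141.9] [296.4 156.4] [232.3 144.3]
0.26 [291.9 139.1] [296.9 155.5] [232.2 143.3]
mark [289.5971 134.4604] [299.0638 145.6162]
```

Request:
step_arm --deltas '[{"linear": [-0.2, 0, -0.09], "angular": [0, 0, 0]}, {"linear": [-0.27, 0, -0.12], "angular": [0, 0, 0]}, {"linear": [-0.27, 0, -0.12], "angular": [0, 0, 0]}, {"linear": [-0.27, 0, -0.12], "angular": [0, 0, 0]}, {"linear": [-0.27, 0, -0.12], "angular": [0, 0, 0]}, {"linear": [-0.27, 0, -0.12], "angular": [0, 0, 0]}, {"linear": [-0.13, 0, -0.06], "angular": [0, 0, 0]}, {"linear": [-0.05, 0, -0.02], "angular": [0, 0, 0]}, {"linear": [0, 0, 0], "angular": [0, 0, 0]}]'

```text
clock: 14.17
tcp_pos: [0.5904, 0.0657, 0.2275]
tcp_rot: [0.326, 0.773, -0.22, 0.498]
force: [-2.5, 0.3, -1.1]
finger_gap: -0.003
```

```bash
python3 go.py -35 25 -75 40 240
```

```text
14.17 q [ 0.46  0.25 -0.72  0.01 -1.06  0.9 ] hatch mm [-72.82  41.76 227.55] tip [-66.88  37.5  224.29] F [-2.52  0.28 -1.08]
rotvec [-0.6   0.97  0.62] shift cm now-axes [-1.1  -0.29 -0.58] final-axes [-1.1  -0.27 -0.6 ]
in tool axes, 1 cm of f,l,u: [[-0.34  0.58  0.74]
 [ 0.22  0.82 -0.53]
 [-0.91 -0.01 -0.41]]
```

Request:
step_arm --deltas '[{"linear": [0.91, 0, 0.41], "angular": [0, 0, 0]}, {"linear": [0.9, -1.45, -1.85], "angular": [0, 0, 0]}, {"linear": [0.9, -1.45, -1.85], "angular": [0, 0, 0]}, {"linear": [2.3, 0, 1.0], "angular": [0, 0, 0]}, {"linear": [2.3, 0, 1.0], "angular": [0, 0, 0]}, {"linear": [2.3, 0, 1.0], "angular": [0, 0, 0]}, {"linear": [2.3, 0, 1.0], "angular": [0, 0, 0]}, {"linear": [0, 0, 0], "angular": [0, 0, 0]}]'

```text
clock: 14.83
tcp_pos: [0.5379, 0.0743, 0.1124]
tcp_rot: [0.325, 0.774, -0.221, 0.497]
force: [-0.4, 0.5, -0.0]
finger_gap: 0.002
```

```bash
python3 go.py -35 25 -75 40 240;python3 - <<'E'
from h import *
p=optics.get_image("side");t=optics.get_image("top")
cv2.imwrite("pics/s5.png",p["frame"]);cv2.imwrite("pics/t5.png",t["frame"])
a=cv2.resize(p["frame"][105:180,230:315],None,fx=8,fy=8,interpolation=cv2.INTER_CUBIC)
cv2.imwrite("pics/k1.png",a[:600])
for n,p in(("s",p),("t",t)):
    for q in("lip_edge","mark"): print(n,q,[(np.round(k["xy"],1),round(k["confidence"],2)) for k in models.mark_of(p,q)[:2]])
E
```

```text
14.83 q [ 0.53  0.43 -0.88 -0.21 -1.09  1.03] hatch mm [-125.98   40.16  112.4 ] tip [-120.05   35.89  109.13] F [-0.4   0.55 -0.04]
rotvec [-0.71  0.85  0.91] shift cm now-axes [-13.4    2.68  -1.44] final-axes [-13.33   2.91  -1.6 ]
in tool axes, 1 cm of f,l,u: [[-0.34  0.58  0.74]
 [ 0.22  0.82 -0.53]
 [-0.91 -0.02 -0.41]]
s lip_edge []
s mark [(array([289.4, 136. ]), 0.6)]
t lip_edge [(array([230.4, 144.7]), 0.84)]
t mark []
```

View pics/k1.png

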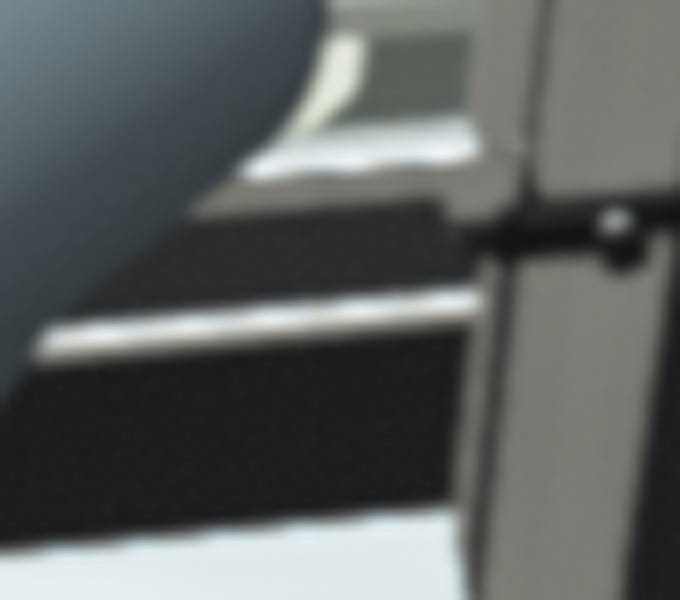

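Request:
step_arm --deltas '[{"linear": [-2.3, 0, -1.05], "angular": [0, 0, 0]}, {"linear": [-2.3, 0, -1.05], "angular": [0, 0, 0]}, {"linear": [-2.3, 0, -1.05], "angular": [0, 0, 0]}, {"linear": [-2.1, 0, -0.95], "angular": [0, 0, 0]}, {"linear": [-0.9, 1.45, 1.85], "angular": [0, 0, 0]}, {"linear": [-0.9, 1.45, 1.85], "angular": [0, 0, 0]}, {"linear": [0, 0, 0], "angular": [0, 0, 0]}]'

```text
clock: 15.72
tcp_pos: [0.5929, 0.067, 0.2199]
tcp_rot: [0.329, 0.771, -0.217, 0.501]
force: [0.1, -0.5, 0.4]
finger_gap: -0.0
```

```bash
python3 go.py -35 25 -73 41 231.5
```

```text
15.72 q [ 0.46  0.27 -0.73 -0.02 -1.06  0.91] hatch mm [-70.56  43.53 219.87] tip [-64.61  39.28 216.63] F [ 0.14 -0.54  0.38]
rotvec [-0.48  1.13  0.09] shift cm now-axes [-1.04 -0.35 -0.52] final-axes [-1.03 -0.35 -0.54]
in tool axes, 1 cm of f,l,u: [[-0.33  0.58  0.74]
 [ 0.23  0.82 -0.53]
 [-0.91 -0.   -0.4 ]]
```

Request:
step_arm --deltas '[{"linear": [-0.22, -0.17, -0.15], "angular": [0, 0, 0]}, {"linear": [-0.22, -0.17, -0.12], "angular": [0, 0, 0]}, {"linear": [-0.15, 0, -0.06], "angular": [0, 0, 0]}, {"linear": [-0.15, 0, -0.06], "angular": [0, 0, 0]}, {"linear": [-0.15, 0, -0.06], "angular": [0, 0, 0]}, {"linear": [-0.15, 0, -0.06], "angular": [0, 0, 0]}, {"linear": [0, 0, 0], "angular": [0, 0, 0]}, {"linear": [0, 0, 0], "angular": [0, 0, 0]}]'

```text
clock: 16.38
tcp_pos: [0.5864, 0.065, 0.2273]
tcp_rot: [0.326, 0.773, -0.22, 0.498]
force: [0.2, -0.7, 0.3]
finger_gap: 0.002
```

```bash
python3 go.py -35 25 -73 41 231.5
```

```text
16.38 q [ 0.46  0.25 -0.73  0.01 -1.06  0.91] hatch mm [-76.61  40.35 227.31] tip [-70.67  36.09 224.04] F [ 0.19 -0.72  0.27]
rotvec [-0.59  0.93  0.66] shift cm now-axes [-0.49  0.26  0.06] final-axes [-0.49  0.26  0.06]
in tool axes, 1 cm of f,l,u: [[-0.34  0.58  0.74]
 [ 0.22  0.82 -0.53]
 [-0.91 -0.01 -0.41]]
```

Request:
step_arm --deltas '[{"linear": [-0.14, 0.23, 0.3], "angular": [0, 0, 0]}, {"linear": [-0.12, 0.03, -0.05], "angular": [0, 0, 0]}, {"linear": [-0.12, 0, -0.05], "angular": [0, 0, 0]}, {"linear": [-0.12, 0, -0.05], "angular": [0, 0, 0]}, {"linear": [0, 0, 0], "angular": [0, 0, 0]}, {"linear": [0, 0, 0], "angular": [0, 0, 0]}]'

```text
clock: 16.88
tcp_pos: [0.5904, 0.064, 0.2309]
tcp_rot: [0.326, 0.773, -0.22, 0.498]
force: [-2.0, -0.9, -3.2]
finger_gap: 0.001
```

```bash
python3 go.py -35 25 -73 41 231.5
```

```text
16.88 q [ 0.45  0.25 -0.72  0.02 -1.06  0.9 ] hatch mm [-72.51  40.16 230.89] tip [-66.57  35.9  227.63] F [-2.03 -0.93 -3.23]
rotvec [-0.63  0.92  0.7 ] shift cm now-axes [-0.02  0.04 -0.11] final-axes [-0.02  0.04 -0.11]
in tool axes, 1 cm of f,l,u: [[-0.34  0.58  0.74]
 [ 0.22  0.82 -0.53]
 [-0.91 -0.02 -0.41]]
```

Contact was made and the sash rose a few mm more. I'm withdrawing to check.

Request:
step_arm --deltas '[{"linear": [0.91, 0, 0.41], "angular": [0, 0, 0]}, {"linear": [0.9, -1.45, -1.85], "angular": [0, 0, 0]}, {"linear": [0.9, -1.45, -1.85], "angular": [0, 0, 0]}, {"linear": [2.3, 0, 1.0], "angular": [0, 0, 0]}, {"linear": [2.3, 0, 1.0], "angular": [0, 0, 0]}, {"linear": [2.3, 0, 1.0], "angular": [0, 0, 0]}, {"linear": [2.3, 0, 1.0], "angular": [0, 0, 0]}, {"linear": [0, 0, 0], "angular": [0, 0, 0]}]'

```text
clock: 17.55
tcp_pos: [0.5379, 0.0727, 0.1165]
tcp_rot: [0.325, 0.774, -0.221, 0.496]
force: [-0.9, -0.4, -0.5]
finger_gap: -0.0
```

```bash
python3 go.py -35 25 -75 40 240;python3 - <<'E'
from h import *
p=optics.get_image("side");t=optics.get_image("top")
a=cv2.resize(p["frame"][115:165,250:315],None,fx=8,fy=8,interpolation=cv2.INTER_CUBIC)
b=t["frame"][100:290,80:344]
b=cv2.copyMakeBorder(b,0,0,0,520-b.shape[1],cv2.BORDER_CONSTANT)
cv2.imwrite("pics/m1.png",np.vstack([a,b]))
for n,p in(("s",p),("t",t)):
    for q in("bowl","crock","turner","pizza_cutter"): print(n,q,[(np.round(k["xy"],1),round(k["confidence"],2),atz(ray(p,k["xy"]),0).round(3)) for k in models.mark_of(p,q)[:2]])
E
```

```text
17.55 q [ 0.52  0.42 -0.88 -0.2  -1.09  1.03] hatch mm [-125.64   38.61  116.45] tip [-119.72   34.34  113.18] F [-0.93 -0.4  -0.53]
rotvec [-0.72  0.84  0.94] shift cm now-axes [-12.99   2.79  -1.38] final-axes [-12.92   3.02  -1.53]
in tool axes, 1 cm of f,l,u: [[-0.34  0.58  0.74]
 [ 0.22  0.82 -0.53]
 [-0.91 -0.02 -0.41]]
s bowl [(array([104.4, 238.2]), 0.9, array([0.592, 0.374, 0.   ])), (array([330.9, 215.1]), 0.6, array([ 0.454, -0.288,  0.   ]))]
s crock [(array([283.6, 220.4]), 0.78, array([ 0.483, -0.143,  0.   ])), (array([215.7, 190.5]), 0.45, array([0.669, 0.012, 0.   ]))]
s turner [(array([ 88.7, 304.9]), 0.71, array([0.386, 0.446, 0.   ]))]
s pizza_cutter [(array([362. , 271.9]), 0.7, array([ 0.24 , -0.275,  0.   ]))]
t bowl [(array([138.9, 161.6]), 0.75, array([0.591, 0.38 , 0.   ])), (array([318.1, 200.3]), 0.63, array([ 0.442, -0.289,  0.   ]))]
t crock [(array([277.3, 189.8]), 0.96, array([ 0.482, -0.137,  0.   ])), (array([178.6, 168.9]), 0.67, array([0.562, 0.231, 0.   ]))]
t turner [(array([118.8, 216.2]), 0.63, array([0.386, 0.443, 0.   ])), (array([145.7, 160.2]), 0.15, array([0.596, 0.355, 0.   ]))]
t pizza_cutter [(array([319.1, 256.6]), 0.57, array([ 0.236, -0.284,  0.   ])), (array([298.2, 144.8]), 0.15, array([ 0.657, -0.221,  0.   ]))]
```

View pics/m1.png

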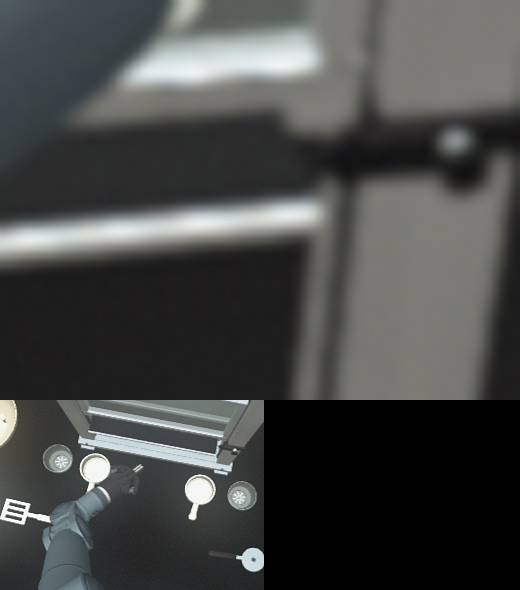

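The lip end is at row 142.1, which gives an underside height of about 0.249 m. The pointer tip is at row 134.7, about 0.250 m. The crockery has not moved and the arm is clear.

```bash
python3 -c "
from bench import order,observe
print(order.sign_off(),observe()['clock'])"
```

```text
the job is handed in; nothing more can be done
the job is handed in; nothing more can be done
```

I pushed the sash up about 11 cm with the closed fingers under its lip, withdrew clear of everything, and handed the job in at about 17.7 s of the 42 s allowed.

**Height:** My last side-camera measurement puts the underside of the lip at about 0.249 m and the pointer tip at about 0.250 m. I trust that to roughly 4–5 mm, because it depends on how far the pointer stands in front of the post, which I assumed. A rough reading from the top camera, taken partway up, put the lip about 12 mm higher than the side camera did. I disregarded it because that view is coarse, at about 11 mm per pixel.

**Crockery and utensils:** Every bowl, crock and utensil was found again within about 12 mm of its first reading, which is within the networks' noise.

**What went differently:**
- **Tilt:** The arm could not hold the fingers level. They pushed at about 25° downward and 35° to the side, against the lip's front lower edge.
- **First contact:** The first 13 mm or so of the push seemed to be taken by the gripper's knuckles, so I pulled back about 6 mm to push with the fingertips. Forces stayed under about 10 N.
- **Final height:** The first push left the sash about 5 mm low, so I added one short push of about 4 mm.

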